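# Put away the cutters by blade position

### The arm

A 6-joint arm with a two-finger parallel gripper is mounted at the origin on a cart in front of the work surface, level with it; the furniture and walls round the work are solid. World frame = base frame: x ahead of the robot, y to its left, z up, the work surface at z = 0. Lengths are in m, angles in rad, forces in N, time in s.
With the tool pointing down it reaches from about 0.35 to 0.875 m from the base axis. Payload 15.5 kg.
Tool frame: the origin (TCP) lies midway between the tips of the shut fingers; the grasp point (between the pads) lies 19 mm behind it; z points along the fingers, y is the line along which they close (so a half turn about z gives the same grasp; the last joint's range is limited). The gripper opens to 85 mm and grips with 20 to 120 N. Pads are 22 mm wide; open, the fingers measure 114 mm over their backs; the gripper's body (76 mm by 85 mm) begins 54 mm behind the grasp point. The pads swing forward as they close: fully open they stand 13 mm farther back than shut.
Start: joints at [-1.387, 0.494, 1.345, -0, 1.302, -0.096], TCP at [0.173, -0.601, 0.193] pointing down, gripper open.
Joint ranges: [-2.91, 2.91], [-0.82, 2.16], [0.22, 2.67], [-1.22, 4.37], [0.12, 2.79], [-3.08, 3.08]. Speed limits (rad/s): [1.89, 1.89, 2.57, 3.01, 3.01, 3.01].

### API

Orientations are given as a unit quaternion [x, y, z, w].
In Python, from cell import status, viewer, close_job, spotter gives the robot as it stands. The module is installed in compiled form; this text tells all that it offers.
- The arm moves only by the tool servo_tool, never from a script. Its argument "moves" is a list of rows, each a list of 3 entries, a list of its own where there are three numbers: the turn, a rotation vector about the tool's x, y, z in units of 30 degrees (1.0 is 30 degrees), then the shift along the tool's x, y, z in units of 0.2 m (1.0 is 0.2 m), then the closure, from 0 (fully open) to 1 (shut). A call has 1 to 12 rows; each row shifts and turns the commanded pose from where the row before left it, along the tool's axes as they then stand; what a row does not reach is not made up. A row lasts 1/8 s, in which the tool goes at most 62.5 mm and 10.7 degrees, less where a joint would pass 70% of its speed; a pose out of reach is approached as far as the arm can. A call with a number of a shift or a turn outside -1 to 1 is refused whole. A call with a gripper value outside its range is refused whole. The fingers move at their own pace and stop on an object; "newtons" is the grip in N (left out, the last holds). Time passes only in rows, so rows that do not move let the fingers close. It gives the time, the measured TCP pose, the force, the opening and the grip force at its end, in the units of the state.
- status.state(): the state, without advancing time (a new reading comes with each control period).
- viewer.snapshot(name): name is "side" or "top"; returns the picture (420x560x3 uint8, red, green, blue); there is no depth.
- viewer.camera_params(name): a dict with "mtx" (3x3 intrinsics, pixels), "origin" and "rotation" of the camera in the world. Camera axes: x right, y down, z forward; pixel columns grow to the right and rows downward; lengths in m; the calibration is good to about 2 mm. A picture is of the moment at which its call begins. camera_params takes no time and is no camera call.
- close_job(): hands the job in; it is judged then, once.
Trained networks look in the newest picture that a camera, given by its name, has taken for a name from the list of things; names that differ only in an ending like _2 or _b are one class to them, and where a whole thing is asked for, a point or a joint stands for the part that bears it (a point fixed in the world has none). Each returns a list of dicts, best first, with "p" (0 to 1); they miss things now and then, are a little off and sometimes report something else, mostly with a low value. They report only what shows in the picture. A call takes as long as a camera call.
- spotter.regions_of(camera, thing): "region" (420x560 bool, what is visible of it) and "rect" ([left, top, right, bottom] in pixels, round what is visible of it).
The state is a dict: "t": time; "q": joint angles; "qvel": joint speeds; "tau": joint torques, N m; "eef_pos": TCP position; "orientation": TCP orientation; "force": force on the tool from outside, world axes, zero at the start; "wrist_torque": the same for the moment, N m; "grip_width": finger opening in m; "finger_force": force on a finger pad.
Only numpy, scipy, OpenCV 4.12 (cv2) and the standard library are available. Lean on these libraries where they do the work, as an engineer would, in place of code of your own. Each camera call takes 0.05 s, during which the arm holds its last target. There are 200 camera calls.

### The job

Put the four package cutters away in the two wooden trays, each lying flat in a lane of its own, either way round. First put the two cutters whose blades are slid out into the long tray; only then put the two with their blades drawn in into the short tray. Leave the highlighter and the eraser alone.

Things in the scene. Friction and masses are not known exactly. Their poses are not given: they have to be found in the camera images.
- cutter_a: Black retractable package cutter lying flat, blade OUT; body 110 x 22 x 20 mm high, 70 g, grey thumb slider (11 wide, 5 mm high, 8 N stiff) on top. Origin: centre of the body's underside; x along the body to the blade end, z up. Grip across the 22 mm at its middle. The steel blade (13 x 3 mm) sticks out 28 to 34 mm past the +x end: in all it spans x = -55 to about +86 mm.
- cutter_b: Black retractable package cutter lying flat, blade OUT; body 110 x 22 x 20 mm high, 70 g, grey thumb slider (11 wide, 5 mm high, 8 N stiff) on top. Origin: centre of the body's underside; x along the body to the blade end, z up. Grip across the 22 mm at its middle. The steel blade (13 x 3 mm) sticks out 28 to 34 mm past the +x end: in all it spans x = -55 to about +86 mm.
- cutter_c: Black retractable package cutter lying flat, blade IN; body 110 x 22 x 20 mm high, 70 g, grey thumb slider (11 wide, 5 mm high, 8 N stiff) on top. Origin: centre of the body's underside; x along the body to the blade end, z up. Grip across the 22 mm at its middle. The blade is drawn in (0 to 2 mm shows): in all 110 mm long.
- cutter_d: Black retractable package cutter lying flat, blade IN; body 110 x 22 x 20 mm high, 70 g, grey thumb slider (11 wide, 5 mm high, 8 N stiff) on top. Origin: centre of the body's underside; x along the body to the blade end, z up. Grip across the 22 mm at its middle. The blade is drawn in (0 to 2 mm shows): in all 110 mm long.
- long_tray: The longer wooden tray, fixed, 178 x 118 mm, two parallel grey-lined lanes. Origin: centre of the underside; x along the lanes, centred at y = +35 and -35 mm, each 36 wide, 166 mm long inside, floor 4 mm up; rims and middle land 11 mm high (grip 10 mm over a cutter's underside to clear them). Centre an open cutter by overall length: origin 16 mm from mid-lane, away from the blade.
- short_tray: The shorter wooden tray, fixed, 144 x 118 mm, two parallel grey-lined lanes. Origin: centre of the underside; x along the lanes, centred at y = +35 and -35 mm, each 36 wide, 132 mm long inside, floor 4 mm up; rims and middle land 11 mm high (grip 10 mm over a cutter's underside to clear them). A closed cutter fits with 10 mm spare at each end.
- highlighter: Bystander: yellow highlighter pen, 128 mm long, 16 mm thick, lying on the surface. Origin: centre of its underside.
- eraser: Bystander: white eraser in a blue sleeve, 23 x 55 x 14 mm. Origin: centre of its underside.
- monitor_edge (a point): Obstacle, fixed: bottom of the near end of a black screen (490 mm wide, 50 mm thick, 70 to 515 mm above the desk), which runs from here away from the robot and to its left, behind the trays. Between cutters and trays keep the wrist on the robot's side of it: pass near x = 0.45, y = 0.05 at height 0.2. A fixed pile of papers 100 mm high lies between the robot and the cutters.

How it is judged:
On the way, in this order (a step that is already met when the one before it is completed fails the run):
1. both open cutters lie released in the lanes of the long tray, while both closed ones are still where they lay (within 30 mm) (angle between the x axis of each of cutter_a, cutter_b and the x axis of long_tray, either way round below 0.15 rad and angle between each of cutter_a, cutter_b's own z axis and vertical below 0.06 rad and z of cutter_a in the frame of long_tray between 0.001 and 0.0065 m and x of cutter_a in the frame of long_tray between -0.032 and 0.032 m and (y of cutter_a in the frame of long_tray between 0.025 and 0.045 m or y of cutter_a in the frame of long_tray between -0.045 and -0.025 m) and z of cutter_b in the frame of long_tray between 0.001 and 0.0065 m and x of cutter_b in the frame of long_tray between -0.032 and 0.032 m and (y of cutter_b in the frame of long_tray between 0.025 and 0.045 m or y of cutter_b in the frame of long_tray between -0.045 and -0.025 m) and contact force between each of cutter_a, cutter_b and the fingers below 0.1 N and linear speed of each of cutter_a, cutter_b below 0.02 m/s and distance of each of cutter_c, cutter_d from where it was at the start of the episode below 0.03 m), for 0.2 s.
2. both closed cutters lie released in the lanes of the short tray (angle between the x axis of each of cutter_c, cutter_d and the x axis of short_tray, either way round below 0.15 rad and angle between each of cutter_c, cutter_d's own z axis and vertical below 0.06 rad and z of cutter_c in the frame of short_tray between 0.001 and 0.0065 m and x of cutter_c in the frame of short_tray between -0.016 and 0.016 m and (y of cutter_c in the frame of short_tray between 0.025 and 0.045 m or y of cutter_c in the frame of short_tray between -0.045 and -0.025 m) and z of cutter_d in the frame of short_tray between 0.001 and 0.0065 m and x of cutter_d in the frame of short_tray between -0.016 and 0.016 m and (y of cutter_d in the frame of short_tray between 0.025 and 0.045 m or y of cutter_d in the frame of short_tray between -0.045 and -0.025 m) and contact force between each of cutter_c, cutter_d and the fingers below 0.1 N and linear speed of each of cutter_c, cutter_d below 0.02 m/s), for 0.2 s.
At the end, for the whole second after the job is handed in: Open cutters in the long tray, closed ones in the short tray, each alone in a lane: flat on its floor (2.5 mm, 0.06 rad), within 10 mm of its centre line and 0.15 rad along it, origin within 32 mm (long) or 16 mm (short) of the tray's middle lengthwise; released, at rest (all of step 2 and angle between the x axis of each of cutter_a, cutter_b and the x axis of long_tray, either way round below 0.15 rad and angle between each of cutter_a, cutter_b's own z axis and vertical below 0.06 rad and z of cutter_a in the frame of long_tray between 0.001 and 0.0065 m and x of cutter_a in the frame of long_tray between -0.032 and 0.032 m and (y of cutter_a in the frame of long_tray between 0.025 and 0.045 m or y of cutter_a in the frame of long_tray between -0.045 and -0.025 m) and z of cutter_b in the frame of long_tray between 0.001 and 0.0065 m and x of cutter_b in the frame of long_tray between -0.032 and 0.032 m and (y of cutter_b in the frame of long_tray between 0.025 and 0.045 m or y of cutter_b in the frame of long_tray between -0.045 and -0.025 m) and contact force between each of cutter_a, cutter_b and the fingers below 0.1 N and linear speed of each of cutter_a, cutter_b below 0.02 m/s); the robot touches nothing.
It fails at once if the highlighter is disturbed (moved by more than 20 mm) (distance of highlighter from where it was at the start of the episode above 0.02 m).
It fails at once if the eraser is disturbed (moved by more than 20 mm) (distance of eraser from where it was at the start of the episode above 0.02 m).
It also fails if it takes over 109 s, if anything falls off the work surface, if the arm or the gripper's body presses on something with over 40 N, if the wrist force passes 120 N, or if a joint passes its speed limit or range.

## Working session

There is one attempt and no reset: what is moved stays moved. The work goes in short steps, Python scripts to look and compute and a tool call to move; the robot and the scene stay as the last step left them, time stands still between calls to the robot, and variables do not carry over. Pictures are saved under pics/ and viewed, at most 14 in all, crops included, and the job is handed in when it is done.

Besides the shell and the picture viewer there is one more tool, called after "Call:" by a JSON object that holds its "fn" and its "kwargs", one argument or row to a line. servo_tool: Moves the arm, as the interface text tells. Its arguments: {"type":"object","properties":{"moves":{"type":"array"},"newtons":{"type":"number"}},"required":["moves"]}

```bash
mkdir -p pics
cat > h.py <<'E'
import numpy as np, cv2
from cell import status, viewer, close_job, spotter
def cam(n):
    p=viewer.camera_params(n); return np.array(p["mtx"]),np.array(p["origin"]),np.array(p["rotation"])
def ray(n,uv):
    K,o,R=cam(n); return o,R@np.linalg.inv(K)@np.array([uv[0],uv[1],1.])
def atz(n,uv,z):
    o,d=ray(n,uv); return o+d*(z-o[2])/d[2]
def proj(n,P):
    K,o,R=cam(n); c=R.T@(np.array(P)-o); c=K@c; return c[:2]/c[2]
def tri(a,ua,b,ub):
    o1,d1=ray(a,ua);o2,d2=ray(b,ub)
    s=np.linalg.lstsq(np.c_[d1,-d2],o2-o1,rcond=None)[0]
    p,q=o1+s[0]*d1,o2+s[1]*d2; return (p+q)/2,np.linalg.norm(p-q)
def save(n,f):
    im=viewer.snapshot(n); cv2.imwrite(f"pics/{f}.png",im[:,:,::-1]); return im
E
python3 - <<'E'
from h import *
np.set_printoptions(precision=4,suppress=True)
for n in("top","side"):
    save(n,n+"0"); K,o,R=cam(n); print(n,K[0,0],o,R[:,2])
    for t in("cutter_a","long_tray","short_tray","highlighter","eraser"):
        for r in spotter.regions_of(n,t):
            if r["p"]<.3: continue
            m=r["region"].astype(np.uint8); c=cv2.minAreaRect(cv2.findNonZero(m))
            print(t,round(r["p"],2),[round(float(v)) for v in r["rect"]],np.round(cv2.boxPoints(c)).astype(int).tolist(), m.sum())
E
```

```text
Traceback (most recent call last):
IndexError: too many indices for array: array is 1-dimensional, but 2 were indexed
```

Run:
```python
from h import *
for n in("top","side"): print(viewer.camera_params(n))
```

```text
{'mtx': array([[439.57038661,   0.        , 272.54892727],
       [  0.        , 439.57038661, 205.9615233 ],
       [  0.        ,   0.        ,   1.        ]]), 'origin': array([0.5335006 , 0.05283246, 1.10098083]), 'rotation': array([ 0.71570226, -0.69758574,  0.02323986, -0.02458283])}
{'mtx': array([[480.85010111,   0.        , 280.36575209],
       [  0.        , 480.85010111, 212.57077495],
       [  0.        ,   0.        ,   1.        ]]), 'origin': array([ 0.95988599, -0.78894733,  1.04750528]), 'rotation': array([ 0.91055071,  0.18486294, -0.07279162, -0.36252513])}
```

View pics/top0.png

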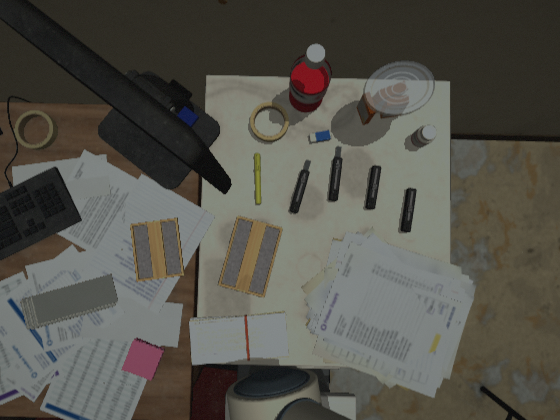

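The top view shows two open cutters at about (300,187) and (335,173), with blades pointing up, and two closed ones at (373,187) and (408,210). The long tray is at (250,257), the short tray at (158,248), the highlighter at (258,178) and the eraser at (320,137). The monitor's near end is at about (228,188).

```bash
python3 - <<'E'
s=open('h.py').read()
s=s.replace('np.array(p["rotation"])','Rotation.from_quat(p["rotation"]).as_matrix()').replace("import numpy as np, cv2","import numpy as np, cv2\nfrom scipy.spatial.transform import Rotation")
open('h.py','w').write(s)
E
cat > det.py <<'E'
from h import *
np.set_printoptions(precision=4,suppress=True)
for n in("top","side"):
    save(n,n+"1"); K,o,R=cam(n); print(n,R[:,2])
    for t,z in(("cutter_a",.02),("long_tray",.011),("short_tray",.011),("highlighter",.01),("eraser",.01)):
        for r in spotter.regions_of(n,t):
            if r["p"]<.3: continue
            m=r["region"].astype(np.uint8); c=cv2.boxPoints(cv2.minAreaRect(cv2.findNonZero(m)))
            w=np.array([atz(n,u,z)[:2] for u in c])
            e=[w[1]-w[0],w[2]-w[1]]; l=max(e,key=np.linalg.norm)
            print(t,round(r["p"],2),[round(float(v)) for v in r["rect"]],"uv",c.mean(0),"xy",w.mean(0),"len",[round(float(np.linalg.norm(v)),3) for v in e],"ang",round(float(np.degrees(np.arctan2(l[1],l[0]))%180),1))
E
python3 det.py
```

```text
top [ 0.0676  0.0028 -0.9977]
cutter_a 0.98 [364, 166, 378, 210] uv [372.93 187.49] xy [ 0.659 -0.191] len [0.104, 0.023] ang 172.6
cutter_a 0.82 [291, 160, 311, 215] uv [300.8349 184.9475] xy [ 0.6608 -0.0128] len [0.134, 0.024] ang 163.7
cutter_a 0.81 [328, 145, 342, 199] uv [335.198  173.0198] xy [ 0.6927 -0.0972] len [0.137, 0.026] ang 175.3
cutter_a 0.68 [399, 188, 418, 232] uv [408.0916 209.0143] xy [ 0.6079 -0.2781] len [0.107, 0.024] ang 171.5
short_tray 0.73 [133, 219, 183, 281] uv [156.6785 248.5636] xy [0.4949 0.3393] len [0.12, 0.144] ang 9.2
highlighter 0.67 [255, 150, 264, 203] uv [257.5 178. ] xy [0.6767 0.0952] len [0.018, 0.131] ang 1.6
eraser 0.75 [309, 128, 334, 142] uv [320.0946 135.5676] xy [ 0.7878 -0.0591] len [0.054, 0.025] ang 101.0
side [-0.2666  0.6333 -0.7266]
cutter_a 0.81 [268, 235, 314, 269] uv [289.8971 252.8382] xy [ 0.6641 -0.0218] len [0.033, 0.142] ang 165.0
cutter_a 0.76 [208, 313, 251, 343] uv [228.5105 325.5748] xy [ 0.6128 -0.2865] len [0.028, 0.113] ang 172.0
cutter_a 0.74 [265, 267, 311, 293] uv [289.4771 280.9397] xy [ 0.6984 -0.1086] len [0.029, 0.135] ang 173.9
cutter_a 0.62 [249, 294, 285, 320] uv [264.1 305.3] xy [ 0.6684 -0.2013] len [0.029, 0.109] ang 172.9
long_tray 0.86 [218, 184, 286, 232] uv [250.3403 206.9082] xy [0.4843 0.1036] len [0.138, 0.22] ang 164.2
short_tray 0.73 [258, 147, 304, 179] uv [281.6333 162.0202] xy [0.4931 0.3289] len [0.133, 0.155] ang 9.6
highlighter 0.74 [290, 222, 332, 238] uv [308.9769 227.5846] xy [0.6777 0.0927] len [0.025, 0.129] ang 2.6
eraser 0.66 [209, 315, 250, 342] uv [228.277  326.0154] xy [ 0.6094 -0.2829] len [0.03, 0.113] ang 171.2
```

Run:
```python
import cv2,numpy as np
t=cv2.imread('pics/top1.png');s=cv2.imread('pics/side1.png')
def crop(im,x0,y0,x1,y1,k): return np.clip(cv2.resize(im[y0:y1,x0:x1],None,fx=k,fy=k,interpolation=cv2.INTER_CUBIC)*1.8,0,255).astype(np.uint8)
cv2.imwrite('pics/c_top_cut.png',crop(t,285,140,425,240,5))
cv2.imwrite('pics/c_top_tray.png',crop(t,125,210,285,305,5))
cv2.imwrite('pics/c_side.png',crop(s,200,140,340,350,2.8)) if 0 else cv2.imwrite('pics/c_side.png',crop(s,195,140,335,250,5))
```

```text
(no output)
```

View pics/c_top_cut.png

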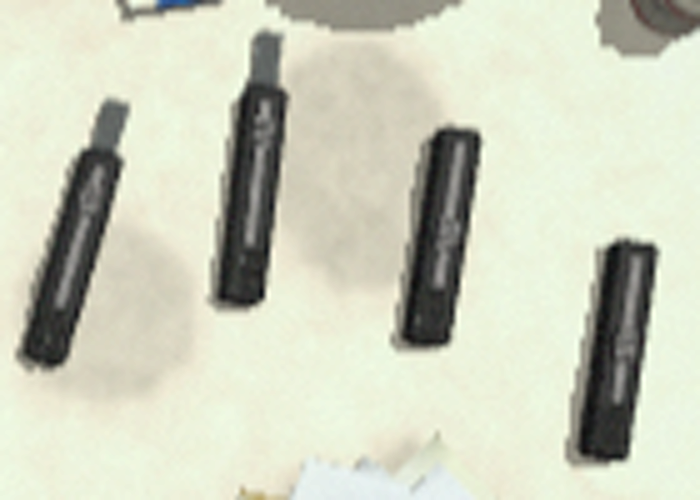

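View pics/c_top_tray.png

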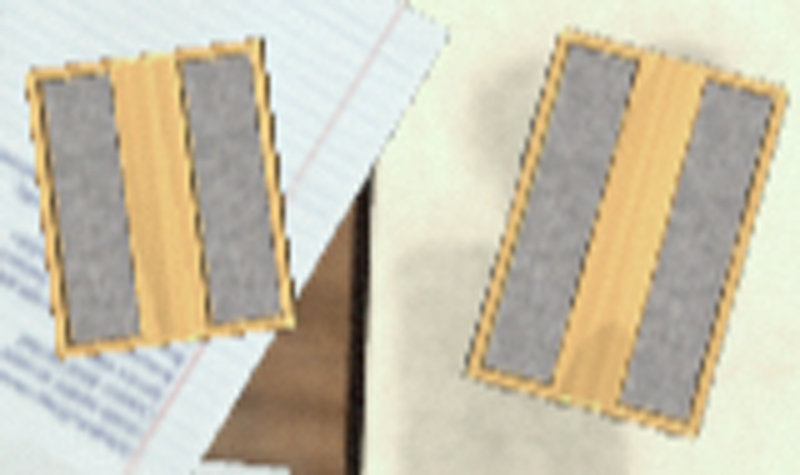

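View pics/c_side.png

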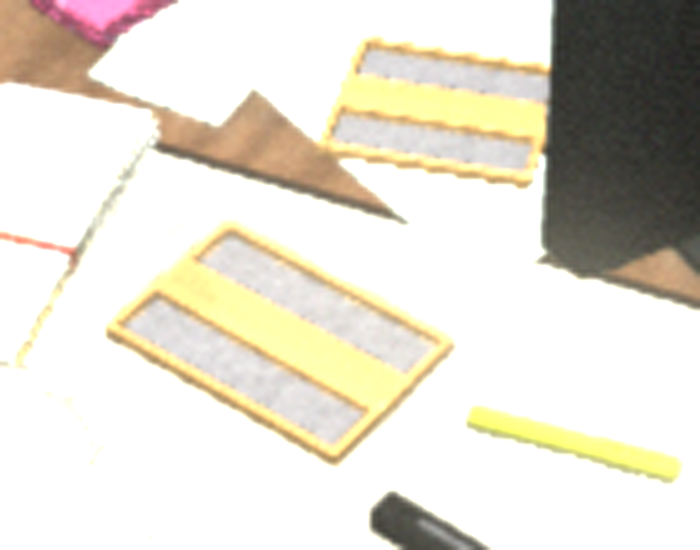

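Crops: the tray rims are crisp. Top-crop corners for the long tray are (562,28), (788,90), (697,436), (467,375), and for the short tray (30,70), (262,38), (294,325), (62,356). In the side view the long tray is at (227,220), (453,345), (337,463), (108,330), and the short tray is partly behind the monitor. The cutters lie blade up-image, clear of one another.

```bash
cat > fit.py <<'E'
from h import *
from scipy.optimize import minimize, least_squares
np.set_printoptions(precision=4,suppress=True)
def px(c,off): return (np.array(c)+.5)/5-.5+off
def proj3(cm,P):
    K,o,R=cm; c=(P-o)@R@K.T; return c[:,:2]/c[:,2:]
C={n:cam(n) for n in("top","side")}
L=px([(562,28),(788,90),(697,436),(467,375)],(125,210)); S=px([(30,70),(262,38),(294,325),(62,356)],(125,210))
Ls=px([(227,220),(453,345),(337,463),(108,330)],(195,140)); Ss=px([(365,40),(328,150),(530,182)],(195,140))
def near(cm,Z,obs,P):  # match by projection
    q=proj3(cm,P); return np.array([obs[np.argmin(np.linalg.norm(obs-u,axis=1))] for u in q])
for nm,T,Sd,hl in(("long",L,Ls,.089),("short",S,Ss,.072)):
    P=np.array([atz("top",u,.011) for u in T]); q=proj3(C["side"],P)
    for s in Sd:
        i=np.argmin(np.linalg.norm(q-s,axis=1)); X,g=tri("top",T[i],"side",s); print("tri",i,X,"gap",g)
    # rect fit, z fixed .011 : corners order TL,TR,BR,BL = (+x,+y),(+x,-y),(-x,-y),(-x,+y)
    B=np.array([(hl,.059),(hl,-.059),(-hl,-.059),(-hl,.059)])
    def w(p,h): 
        c,s=np.cos(p[2]),np.sin(p[2]); return np.c_[B@np.array([[c,s],[-s,c]])+p[:2],np.full(4,h)]
    J=[(np.argmin(np.linalg.norm(q-s,axis=1)),s) for s in Sd]
    def res(p,both):
        a=(proj3(C["top"],w(p,p[3]))-T).ravel()
        if both: qq=proj3(C["side"],w(p,p[3])); a=np.r_[a,np.concatenate([qq[i]-s for i,s in J])]
        else: a=np.r_[a,(p[3]-.011)*1e3]
        return a
    p0=np.r_[P.mean(0)[:2],np.radians(-15 if nm=="long" else 8),.011]
    for b in(0,1):
        r=least_squares(res,p0,args=(b,)); print(nm,"both" if b else "top",r.x[:2],"yaw",np.degrees(r.x[2]),"z",r.x[3],"rms",np.sqrt(np.mean(r.fun**2)))
# cutters
M={}
for n in C:
    M[n]=[r["region"] for r in spotter.regions_of(n,"cutter_a") if r["p"]>.4]
def box(x0,x1,hw,z0,z1): return np.array([(x,y,z) for x in(x0,x1) for y in(-hw,hw) for z in(z0,z1)])
def sil(cm,p,opn):
    im=np.zeros((420,560),np.uint8); c,s=np.cos(p[2]),np.sin(p[2])
    R=np.array([[c,-s,0],[s,c,0],[0,0,1]])
    for b in [box(-.055,.055,.011,0,.02)]+([box(.055,.086,.0065,.008,.011)] if opn else []):
        h=cv2.convexHull(proj3(cm,b@R.T+[p[0],p[1],p[3]]).astype(np.float32))
        cv2.fillConvexPoly(im,np.round(h*16).astype(np.int32),255,cv2.LINE_AA,4)
    return im/255.
g=[(.645,-.008,-16.3,1),(.677,-.096,-4.7,1),(.659,-.191,-7.5,0),(.608,-.278,-8.5,0)]
for x,y,a,o in g:
    p0=np.array([x,y,np.radians(a),0]); ms=[]
    for n in C:
        u=proj3(C[n],np.array([[x,y,.01]]))[0]
        m=min(M[n],key=lambda m:np.linalg.norm(np.argwhere(m).mean(0)[::-1]-u)); ms.append((C[n],m.astype(float)))
    sc=np.array([.01,.01,.1,.01])
    for sel in(ms[:1],ms):
        f=lambda v:sum(np.abs(sil(cm,p0+v*sc,o)-m).sum()/m.sum() for cm,m in sel)+(0 if len(sel)>1 else 100*abs(v[3]))
        r=minimize(f,np.zeros(4),method="Nelder-Mead",options=dict(initial_simplex=np.vstack([np.zeros(4),np.eye(4)*.5*([1,1,1,0.01] if len(sel)==1 else 1)])))
        v=p0+r.x*sc; print("cut",len(sel),v[:2],"yaw",np.degrees(v[2]),"z",v[3],"f",r.fun)
print(status.state())
E
python3 fit.py
```

```text
tri 3 [0.4102 0.1858 0.005 ] gap 0.0010899244816468536
tri 0 [0.5827 0.1444 0.0006] gap 0.0002515488672509773
tri 1 [ 0.5557  0.031  -0.0002] gap 0.0029131032697493884
tri 2 [0.3842 0.0721 0.0024] gap 0.003771986108872492
long top [0.4826 0.1075] yaw -13.472508563612593 z 0.010918838190920667 rms 0.35477227164200015
long both [0.4829 0.1084] yaw -13.481439035200689 z 0.001551546816799884 rms 0.4260759121416525
tri 3 [0.4148 0.3878 0.0013] gap 0.0030523781096147163
tri 2 [ 0.4354  0.2749 -0.0001] gap 0.008650428400000753
tri 1 [0.5739 0.2936 0.0053] gap 0.0009476582633973749
short top [0.4937 0.3384] yaw 8.999778183710356 z 0.010912391824416693 rms 0.44902163981287835
short both [0.4944 0.3418] yaw 9.185953350883887 z 0.0011320259257234192 rms 0.7863874961344565
cut 1 [ 0.6481 -0.0085] yaw -15.51557013815574 z -2.3976165394554344e-10 f 0.26603025672398334
cut 2 [ 0.6497 -0.0092] yaw -15.503752121099623 z -0.005889277374693758 f 0.5701305949324702
cut 1 [ 0.6799 -0.0979] yaw -5.470741341994481 z 1.5049191952875747e-10 f 0.25822428339228665
cut 2 [ 0.6807 -0.0986] yaw -6.062572950024022
[... 196 characters left out ...]
35007037833 f 1.056864228607643
cut 1 [ 0.6072 -0.2785] yaw -7.365881201182561 z -7.241598678148819e-12 f 0.4918233996850387
cut 2 [ 0.6075 -0.2813] yaw -12.06777080192037 z -0.002760098569554489 f 0.8753753487198496
{'t': 0.75, 'q': array([-1.3865,  0.4936,  1.3455, -0.    ,  1.3025, -0.0955]), 'qvel': array([-0.0009,  0.0028,  0.0022, -0.002 ,  0.0004,  0.0009]), 'tau': array([  0.0021, -88.1909, -38.4239,  -0.0001,   0.001 ,  -0.0001]), 'eef_pos': array([ 0.1726, -0.6007,  0.1935]), 'orientation': array([ 0.9902,  0.1394, -0.    ,  0.    ]), 'force': array([ 0.536 , -0.9689,  0.9856]), 'wrist_torque': array([0.0413, 0.0028, 0.0015]), 'finger_force': 0.0, 'grip_width': 0.08527103906842945}
```

```bash
cat > plan.py <<'E'
# usage: plan.py x y z yaw_deg [...more waypoints]: turn rows then shift rows, in move units
import sys; from h import *
s=status.state(); R=Rotation.from_quat(s["orientation"]); X=R.as_matrix(); p=np.array(s["eef_pos"])
cy=np.degrees(np.arctan2(X[1,0],X[0,0])); print("t",round(s["t"],2),"pos",p.round(4),"yaw",round(cy,2),"tilt",X[:,2].round(3),"w",round(s["grip_width"],4),"q",s["q"].round(2))
a=list(map(float,sys.argv[1:]))
for i in range(0,len(a),4):
    P=np.array(a[i:i+3]); yaw=a[i+3]
    G=Rotation.from_euler("z",yaw,degrees=True)*Rotation.from_euler("x",180,degrees=True)
    rv=(R.inv()*G).as_rotvec(degrees=True)/30; n=int(np.ceil(np.linalg.norm(rv)/.33)) or 0
    sh=G.inv().apply(P-p)/.2; k=int(np.ceil(np.linalg.norm(sh)/.3)) 
    print("turn total",rv.round(3),f"{n} rows of",(rv/max(n,1)).round(3)," shift total",sh.round(3),f"{k} rows of",(sh/max(k,1)).round(3)); R=G;p=P
E
python3 - <<'E'
from h import *
print("monitor",atz("top",(229,191),.07),"pile",[atz("top",u,.1)[:2].round(3) for u in((350,236),(410,240),(470,270),(308,290))])
E
python3 plan.py .649 -.009 .2 -15.5 .649 -.009 .007 -15.5
```

```text
monitor [0.63601533 0.15918492 0.07      ] pile [array([ 0.537, -0.122]), array([ 0.532, -0.258]), array([ 0.468, -0.394]), array([ 0.414, -0.029])]
t 0.75 pos [ 0.1726 -0.6007  0.1935] yaw 16.03 tilt [-0. -0. -1.] w 0.0853 q [-1.39  0.49  1.35 -0.    1.3  -0.1 ]
turn total [0.    0.    1.051] 4 rows of [0.    0.    0.263]  shift total [ 1.505 -3.487 -0.033] 13 rows of [ 0.116 -0.268 -0.003]
turn total [0. 0. 0.] 0 rows of [0. 0. 0.]  shift total [-0.    -0.     0.965] 4 rows of [-0.    -0.     0.241]
```

Call:
{"fn": "servo_tool", "kwargs": {
  "moves": [
    [[0,0,0.263],[0,0,0],0.2],
    [[0,0,0.263],[0,0,0],0.2],
    [[0,0,0.263],[0,0,0],0.2],
    [[0,0,0.262],[0,0,0],0.2],
    [[0,0,0],[0.116,-0.268,0],0.2],
    [[0,0,0],[0.116,-0.268,0],0.2],
    [[0,0,0],[0.116,-0.268,0],0.2],
    [[0,0,0],[0.116,-0.268,0],0.2],
    [[0,0,0],[0.116,-0.268,0],0.2],
    [[0,0,0],[0.116,-0.268,0],0.2],
    [[0,0,0],[0.116,-0.268,0],0.2],
    [[0,0,0],[0.116,-0.268,0],0.2]
  ],
  "newtons": 40
}}

```text
t: 2.25
eef_pos: [0.4672, -0.2355, 0.1937]
orientation: [0.991, -0.135, 0.0, 0.0]
force: [0.5, -0.5, 0.1]
grip_width: 0.0685
finger_force: 0.0
```

Call:
{"fn": "servo_tool", "kwargs": {
  "moves": [
    [[0,0,0],[0.116,-0.268,0],0.2],
    [[0,0,0],[0.116,-0.268,0],0.2],
    [[0,0,0],[0.116,-0.268,0],0.2],
    [[0,0,0],[0.116,-0.268,0],0.2],
    [[0,0,0],[0.116,-0.268,0],0.2],
    [[0,0,0],[0,0,0],0.2],
    [[0,0,0],[0,0,0],0.2]
  ]
}}

```text
t: 3.12
eef_pos: [0.6491, -0.0099, 0.1932]
orientation: [0.991, -0.135, -0.0, 0.0]
force: [0.9, -0.1, 0.1]
grip_width: 0.0685
finger_force: 0.0
```

```bash
python3 plan.py .649 -.009 .08 -15.5 .649 -.009 .007 -15.5
```

```text
t 3.12 pos [ 0.6491 -0.0099  0.1932] yaw -15.47 tilt [-0.001 -0.    -1.   ] w 0.0685 q [-0.11  0.53  1.28 -0.    1.33  1.73]
turn total [0.001 0.001 0.001] 1 rows of [0.001 0.001 0.001]  shift total [-0.002 -0.004  0.566] 2 rows of [-0.001 -0.002  0.283]
turn total [0. 0. 0.] 0 rows of [0. 0. 0.]  shift total [-0.    -0.     0.365] 2 rows of [-0.    -0.     0.183]
```

Call:
{"fn": "servo_tool", "kwargs": {
  "moves": [
    [[0,0,0],[0,-0.004,0.28],0.2],
    [[0,0,0],[0,0,0.28],0.2],
    [[0,0,0],[0,0,0.18],0.2],
    [[0,0,0],[0,0,0.19],0.2],
    [[0,0,0],[0,0,0],0.2]
  ]
}}

```text
t: 3.75
eef_pos: [0.6471, -0.0101, 0.0055]
orientation: [0.991, -0.136, -0.002, 0.0]
force: [-0.1, -0.8, 0.5]
grip_width: 0.0684
finger_force: 0.0
```

Run:
```python
from h import *
a=save("side","g");b=save("top","gt");k=4
c=lambda im,x0,y0,x1,y1:np.clip(cv2.resize(im[y0:y1,x0:x1],None,fx=k,fy=k,interpolation=cv2.INTER_CUBIC)*1.8,0,255).astype(np.uint8)[:,:,::-1]
cv2.imwrite("pics/g2.png",np.hstack([c(a,240,190,340,300),c(b,260,130,360,240)]))
print(status.state()["eef_pos"])
```

```text
[ 0.64984529 -0.00994139  0.00871797]
```

View pics/g2.png

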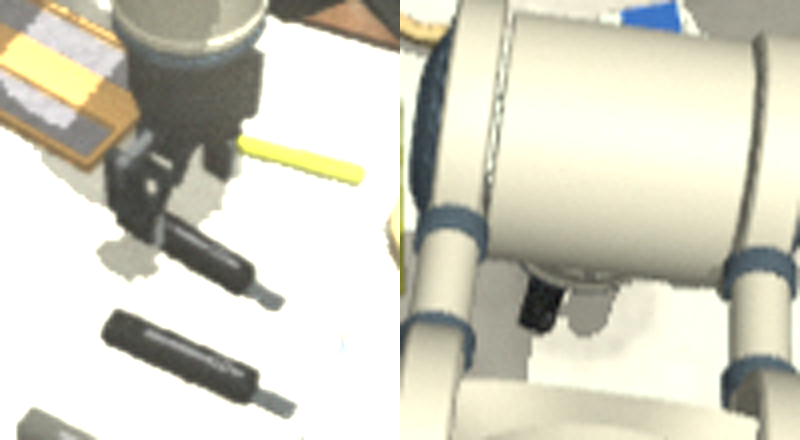

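The view shows the fingers open around cutter A, with the near fingertip at about side pixel (277,250). The highlighter and cutter B are clear. I'll check that tip against its projection.

Run:
```python
from h import *
s=status.state();X=Rotation.from_quat(s["orientation"]).as_matrix();p=s["eef_pos"];print(p)
for d in(.034,.049):
  for x in(-.011,.011): print(d,x,proj("side",p+X@[x,d,-.011]))
c,a=np.array([.649,-.009,.02]),np.radians(-15.5); v=np.array([np.cos(a),np.sin(a),0])
print("body ends",proj("side",c-.055*v),proj("side",c+.055*v))
```

```text
[ 0.64984529 -0.00994139  0.00871797]
0.034 -0.011 [275.41405419 253.53513893]
0.034 0.011 [281.75024419 257.51344162]
0.049 -0.011 [271.93406624 256.9394867 ]
0.049 0.011 [278.28456754 260.96743843]
body ends [270.64980773 238.00875287] [302.17959576 257.32949051]
```

Call:
{"fn": "servo_tool", "kwargs": {
  "moves": [
    [[0,0,0],[0,0,0.008],1],
    [[0,0,0],[0,0,0],1],
    [[0,0,0],[0,0,0],1],
    [[0,0,0],[0,0,0],1],
    [[0,0,0],[0,0,0],1],
    [[0,0,0],[0,0,0],1]
  ]
}}

```text
t: 4.6
eef_pos: [0.6496, -0.009, 0.0058]
orientation: [0.991, -0.135, -0.0, 0.0]
force: [-0.0, 0.7, -0.1]
grip_width: -0.0001
finger_force: 0.0
```

Run:
```python
from h import *
a=save("side","h");k=6
c=lambda im,x0,y0,x1,y1:np.clip(cv2.resize(im[y0:y1,x0:x1],None,fx=k,fy=k,interpolation=cv2.INTER_CUBIC)*2,0,255).astype(np.uint8)[:,:,::-1]
cv2.imwrite("pics/h2.png",c(a,240,190,340,285))
s=status.state();print(s["eef_pos"],s["grip_width"],s["finger_force"])
```

```text
[ 0.64961956 -0.00901283  0.00583721] -8.292882214824994e-05 0.0
```

View pics/h2.png

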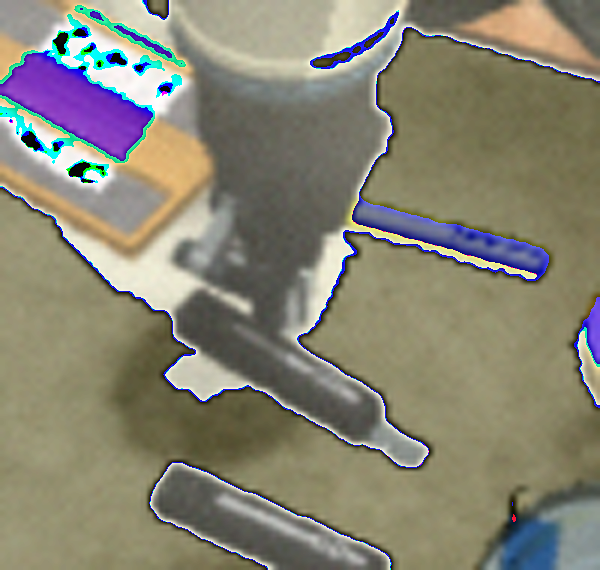

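The fingers shut on nothing. In the picture they stand behind cutter A, on its +y side, with their tips at about side px (285,244). The frames need checking, so I'll lift and compare the visible tip with the projected TCP.

Call:
{"fn": "servo_tool", "kwargs": {
  "moves": [
    [[0,0,0],[0,0,-0.25],1],
    [[0,0,0],[0,0,-0.25],1],
    [[0,0,0],[0,0,0],1],
    [[0,0,0],[0,0,0],1]
  ]
}}

```text
t: 5.15
eef_pos: [0.6494, -0.009, 0.1056]
orientation: [0.991, -0.135, -0.0, -0.0]
force: [0.7, 0.2, -0.4]
grip_width: 0.0
finger_force: 0.0
```

Run:
```python
from h import *
p=status.state()["eef_pos"]; print(p,"tip",proj("side",p),"tip-40mm up",proj("side",p+[0,0,.04]))
print("prev",proj("side",[.6496,-.009,.0058]),"origin in top",proj("top",[0,0,0]),proj("top",[0,0,.2]))
a=save("side","i");k=6
cv2.imwrite("pics/i2.png",np.clip(cv2.resize(a[160:255,240:340],None,fx=k,fy=k,interpolation=cv2.INTER_CUBIC)*1.4,0,255).astype(np.uint8)[:,:,::-1])
```

```text
[ 0.64936238 -0.00901992  0.10558477] tip [286.59290932 226.84441441] tip-40mm up [286.76281755 216.45391403]
prev [286.28327235 250.81168077] origin in top [289.20734096 457.50969919] [292.95517741 508.80105699]
```

View pics/i2.png

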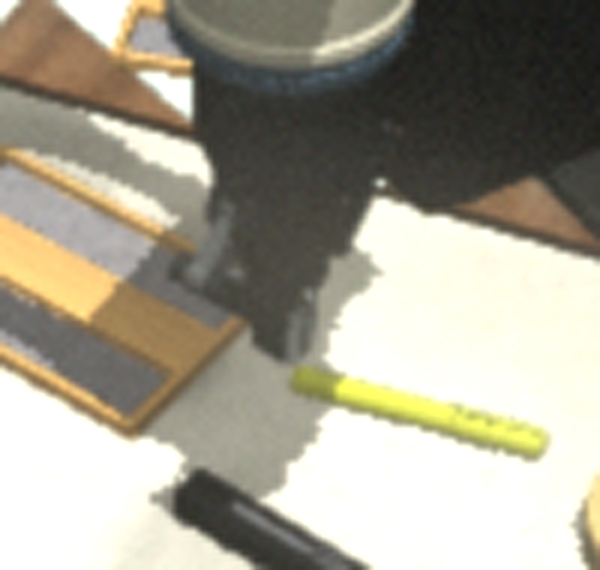

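The tip shows at side px (287,219.5), while the TCP projects to (286.6,226.8). The column agrees but the tip sits about 25 mm too high, so the fingers closed above cutter A. I'll go down again open, lower than before, watching the force.

Call:
{"fn": "servo_tool", "kwargs": {
  "moves": [
    [[0,0,0],[0,0,0],0.2],
    [[0,0,0],[0,0,0],0.2],
    [[0,0,0],[0,0,0.25],0.2],
    [[0,0,0],[0,0,0.24],0.2],
    [[0,0,0],[0,0,0.02],0.2],
    [[0,0,0],[0,0,0.02],0.2],
    [[0,0,0],[0,0,0],0.2],
    [[0,0,0],[0,0,0],0.2]
  ]
}}

```text
t: 6.2
eef_pos: [0.6505, -0.0091, 0.0013]
orientation: [0.991, -0.135, 0.001, -0.0]
force: [-0.4, -0.1, 0.3]
grip_width: 0.0683
finger_force: 0.0
```

Call:
{"fn": "servo_tool", "kwargs": {
  "moves": [
    [[0,0,0],[0,0,0.015],0.2],
    [[0,0,0],[0,0,0.015],0.2],
    [[0,0,0],[0,0,0],0.2]
  ]
}}

```text
t: 6.58
eef_pos: [0.6494, -0.009, -0.0064]
orientation: [0.991, -0.135, -0.0, -0.0]
force: [-0.8, -0.0, -0.4]
grip_width: 0.0682
finger_force: 0.0
```

Call:
{"fn": "servo_tool", "kwargs": {
  "moves": [
    [[0,0,0],[0,0,0.015],0.2],
    [[0,0,0],[0,0,0.015],0.2],
    [[0,0,0],[0,0,0],0.2]
  ]
}}

```text
t: 6.95
eef_pos: [0.6494, -0.009, -0.0125]
orientation: [0.991, -0.135, -0.0, 0.0]
force: [0.3, -1.3, -0.3]
grip_width: 0.0685
finger_force: 0.0
```

Call:
{"fn": "servo_tool", "kwargs": {
  "moves": [
    [[0,0,0],[0,0,0.015],0.2],
    [[0,0,0],[0,0,0.015],0.2],
    [[0,0,0],[0,0,0],0.2]
  ]
}}

```text
t: 7.32
eef_pos: [0.6494, -0.0091, -0.0184]
orientation: [0.991, -0.135, -0.0, 0.0]
force: [0.6, 0.6, 1.1]
grip_width: 0.0686
finger_force: 0.0
```

Call:
{"fn": "servo_tool", "kwargs": {
  "moves": [
    [[0,0,0],[0,0,0],1],
    [[0,0,0],[0,0,0],1],
    [[0,0,0],[0,0,0],1],
    [[0,0,0],[0,0,0],1],
    [[0,0,0],[0,0,0],1],
    [[0,0,0],[0,0,0],1]
  ]
}}

```text
t: 8.07
eef_pos: [0.65, -0.0091, -0.0177]
orientation: [0.991, -0.135, 0.0, -0.0]
force: [0.6, -1.2, 7.5]
grip_width: 0.0002
finger_force: 3.0
```

Run:
```python
from h import *
p=status.state()["eef_pos"]; print(p,"tip",proj("side",p),status.state()["force"])
a=save("side","j");k=7
cv2.imwrite("pics/j2.png",np.clip(cv2.resize(a[200:280,250:330],None,fx=k,fy=k,interpolation=cv2.INTER_CUBIC)*1.4,0,255).astype(np.uint8)[:,:,::-1])
```

```text
[ 0.65002115 -0.00906968 -0.01773314] tip [286.3251407  256.14865305] [ 0.57142495 -1.22235544  7.50390286]
```

View pics/j2.png

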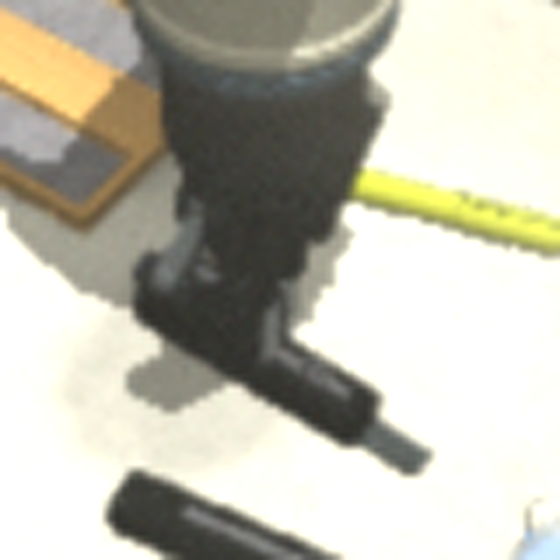

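The shut fingertips now sit on top of cutter A, near mid-body at side px (285,249), and the push is 7.5 N. So TCP z = -0.017 corresponds to the cutter's top, 20 mm up: the reported TCP runs about 37 mm below the real tips. I'll lift, open, then grip 10 mm lower.

Call:
{"fn": "servo_tool", "kwargs": {
  "moves": [
    [[0,0,0],[0,0,-0.1],1],
    [[0,0,0],[0,0,0],0.3],
    [[0,0,0],[0,0,0],0.3],
    [[0,0,0],[0,0,0],0.3],
    [[0,0,0],[0,0,0.08],0.3],
    [[0,0,0],[0,0,0.072],0.3],
    [[0,0,0],[0,0,0],0.3],
    [[0,0,0],[0,0,0],0.3]
  ]
}}

```text
t: 9.12
eef_pos: [0.6496, -0.0091, -0.0288]
orientation: [0.991, -0.135, -0.0, -0.0]
force: [0.6, -0.4, 0.7]
grip_width: 0.0598
finger_force: 0.0
```

Call:
{"fn": "servo_tool", "kwargs": {
  "moves": [
    [[0,0,0],[0,0,0],1],
    [[0,0,0],[0,0,0],1],
    [[0,0,0],[0,0,0],1],
    [[0,0,0],[0,0,0],1]
  ]
}}

```text
t: 9.62
eef_pos: [0.65, -0.0091, -0.028]
orientation: [0.991, -0.135, 0.0, -0.0]
force: [-0.5, -0.5, 5.4]
grip_width: 0.0205
finger_force: 39.9
```

Call:
{"fn": "servo_tool", "kwargs": {
  "moves": [
    [[0,0,0],[0,0,-0.1],1],
    [[0,0,0],[0,0,-0.2],1],
    [[0,0,0],[0,0,-0.3],1],
    [[0,0,0],[0,0,-0.29],1],
    [[0,0,-0.067],[0,0,0],1],
    [[0,0,0],[0,0,0],1]
  ]
}}

```text
t: 10.38
eef_pos: [0.6493, -0.009, 0.15]
orientation: [0.993, -0.117, 0.0, -0.0]
force: [-0.4, 0.3, -0.8]
grip_width: 0.021
finger_force: 39.3
```

```bash
python3 plan.py .45 .06 .15 -13.5 .4752 .1454 .15 -13.5 .4752 .1454 0 -13.5
```

```text
t 10.38 pos [ 0.6493 -0.009   0.15  ] yaw -13.48 tilt [ 0. -0. -1.] w 0.021 q [-0.11  0.57  1.33  0.    1.24  1.7 ]
turn total [-0.    -0.001  0.001] 1 rows of [-0.    -0.001  0.001]  shift total [-1.05  -0.103  0.   ] 4 rows of [-0.262 -0.026  0.   ]
turn total [0. 0. 0.] 0 rows of [0. 0. 0.]  shift total [ 0.023 -0.445 -0.   ] 2 rows of [ 0.011 -0.222 -0.   ]
turn total [0. 0. 0.] 0 rows of [0. 0. 0.]  shift total [ 0.   -0.    0.75] 3 rows of [ 0.   -0.    0.25]
```

Call:
{"fn": "servo_tool", "kwargs": {
  "moves": [
    [[0,0,0],[-0.262,-0.026,0],1],
    [[0,0,0],[-0.262,-0.026,0],1],
    [[0,0,0],[-0.262,-0.026,0],1],
    [[0,0,0],[-0.264,-0.025,0],1],
    [[0,0,0],[0.011,-0.223,0],1],
    [[0,0,0],[0.012,-0.222,0],1],
    [[0,0,0],[0,0,0.25],1],
    [[0,0,0],[0,0,0.25],1],
    [[0,0,0],[0,0,0.25],1],
    [[0,0,0],[0,0,0],1],
    [[0,0,0],[0,0,0],1]
  ]
}}

```text
t: 11.75
eef_pos: [0.4756, 0.1454, 0.0004]
orientation: [0.993, -0.118, -0.0, 0.0]
force: [0.0, 0.6, -0.3]
grip_width: 0.0208
finger_force: 39.6
```

```bash
python3 plan.py .4752 .1454 -.0235 -13.5
python3 - <<'E'
from h import *
a=save("side","k");b=save("top","kt")
f=lambda im,x0,y0,k:np.clip(cv2.resize(im[y0:y0+100,x0:x0+100],None,fx=k,fy=k,interpolation=cv2.INTER_CUBIC)*1.4,0,255).astype(np.uint8)[:,:,::-1]
cv2.imwrite("pics/k2.png",np.hstack([f(a,200,155,4),f(b,200,200,4)]))
E
```

```text
t 11.75 pos [4.756e-01 1.454e-01 4.000e-04] yaw -13.5 tilt [-0. -0. -1.] w 0.0208 q [0.18 0.61 1.85 0.   0.69 1.98]
turn total [ 0.  0. -0.] 1 rows of [ 0.  0. -0.]  shift total [-0.002  0.001  0.119] 1 rows of [-0.002  0.001  0.119]
```

View pics/k2.png

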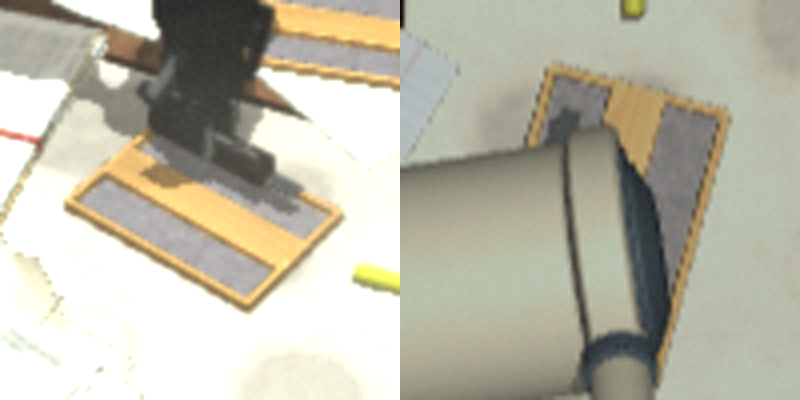

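The side view shows cutter A hovering over the far (+y) lane, body front at about (269,197) px and parallel to the lane. I'm lowering it.

Call:
{"fn": "servo_tool", "kwargs": {
  "moves": [
    [[0,0,0],[0,0,0.05],1],
    [[0,0,0],[0,0,0.04],1],
    [[0,0,0],[0,0,0.015],1],
    [[0,0,0],[0,0,0],1],
    [[0,0,0],[0,0,0],1]
  ]
}}

```text
t: 12.48
eef_pos: [0.4756, 0.1454, -0.0214]
orientation: [0.993, -0.117, 0.0, -0.0]
force: [-0.8, -0.3, -0.4]
grip_width: 0.0205
finger_force: 39.6
```

Run:
```python
from h import *
a=np.radians(-13.5);v=np.array([np.cos(a),np.sin(a),0])
print("hover front end bottom/top",proj("side",np.array([.4756,.1454,.027])+.055*v),proj("side",np.array([.4756,.1454,.047])+.055*v))
```

```text
hover front end bottom/top [267.19630277 200.079294  ] [267.07198858 195.31593697]
```

Call:
{"fn": "servo_tool", "kwargs": {
  "moves": [
    [[0,0,0],[0,0,0.01],1],
    [[0,0,0],[0,0,0],1],
    [[0,0,0],[0,0,0],1]
  ]
}}

```text
t: 12.85
eef_pos: [0.4755, 0.1455, -0.0235]
orientation: [0.993, -0.117, -0.0, -0.0]
force: [0.3, 0.6, -0.7]
grip_width: 0.0202
finger_force: 39.6
```

Call:
{"fn": "servo_tool", "kwargs": {
  "moves": [
    [[0,0,0],[0,0,0.006],1],
    [[0,0,0],[0,0,0],1],
    [[0,0,0],[0,0,0],1]
  ]
}}

```text
t: 13.22
eef_pos: [0.4756, 0.1455, -0.0241]
orientation: [0.993, -0.117, 0.0, -0.0]
force: [-3.0, -0.6, 17.7]
grip_width: 0.0209
finger_force: 41.8
```

Call:
{"fn": "servo_tool", "kwargs": {
  "moves": [
    [[0,0,0],[0,0,0],0.5],
    [[0,0,0],[0,0,0],0.5],
    [[0,0,0],[0,0,0],0.5],
    [[0,0,0],[0,0,-0.1],0.5],
    [[0,0,0],[0,0,-0.3],0.4],
    [[0,0,0],[0,0,-0.3],0.3],
    [[0,0,0],[0,0,-0.3],0.3]
  ]
}}

```text
t: 14.1
eef_pos: [0.4751, 0.1454, 0.1772]
orientation: [0.993, -0.117, -0.0, 0.0]
force: [1.0, 0.6, -0.4]
grip_width: 0.0594
finger_force: 0.0
```

```bash
python3 plan.py .50 .05 .17 -6 .680 -.098 .17 -6  .680 -.098 -.0285 -6
python3 - <<'E'
from h import *
a=save("side","l")
f=lambda im,x0,y0,k:np.clip(cv2.resize(im[y0:y0+150,x0:x0+150],None,fx=k,fy=k,interpolation=cv2.INTER_CUBIC)*1.4,0,255).astype(np.uint8)[:,:,::-1]
cv2.imwrite("pics/l2.png",f(a,200,155,4))
E
```

```text
t 14.1 pos [0.4751 0.1454 0.1772] yaw -13.49 tilt [-0. -0. -1.] w 0.0594 q [0.18 0.33 1.68 0.   1.13 1.98]
turn total [ 0.    0.   -0.25] 1 rows of [ 0.    0.   -0.25]  shift total [0.174 0.461 0.036] 2 rows of [0.087 0.231 0.018]
turn total [0. 0. 0.] 0 rows of [0. 0. 0.]  shift total [0.972 0.642 0.   ] 4 rows of [0.243 0.16  0.   ]
turn total [0. 0. 0.] 0 rows of [0. 0. 0.]  shift total [-0.    -0.     0.992] 4 rows of [-0.    -0.     0.248]
```

View pics/l2.png

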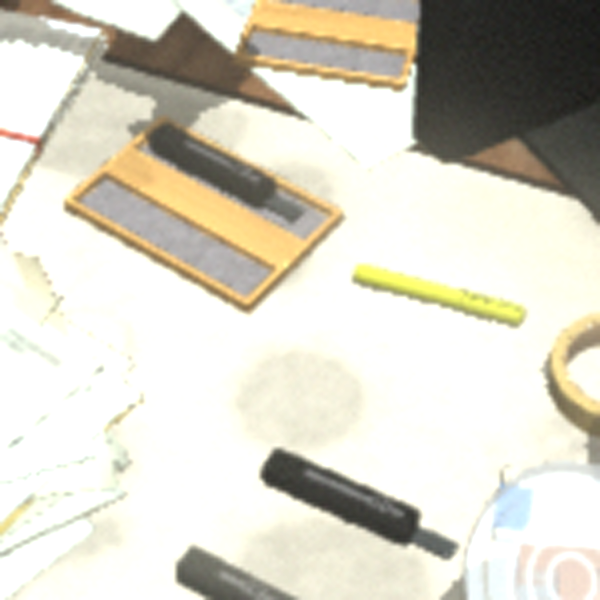

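Cutter A lies flat in the far lane, blade clear of the rim: its body runs (240,190) to (268,203) and the blade ends at (275,208). On to cutter B.

Call:
{"fn": "servo_tool", "kwargs": {
  "moves": [
    [[0,0,-0.25],[0,0,0],0.25],
    [[0,0,0],[0.087,0.231,0.018],0.25],
    [[0,0,0],[0.087,0.231,0.018],0.25],
    [[0,0,0],[0.243,0.16,0],0.25],
    [[0,0,0],[0.243,0.16,0],0.25],
    [[0,0,0],[0.243,0.161,0],0.25],
    [[0,0,0],[0.243,0.161,0],0.25],
    [[0,0,0],[0,0,0.25],0.25],
    [[0,0,0],[0,0,0.25],0.25],
    [[0,0,0],[0,0,0.25],0.25],
    [[0,0,0],[0,0,0],0.25],
    [[0,0,0],[0,0,0],0.25]
  ]
}}

```text
t: 15.65
eef_pos: [0.6814, -0.0983, 0.0198]
orientation: [0.999, -0.052, 0.001, 0.0]
force: [0.5, 0.5, 0.0]
grip_width: 0.0643
finger_force: 0.0
```

```bash
python3 plan.py .680 -.098 -.0285 -6; python3 fit.py | grep cut
```

```text
t 15.65 pos [ 0.6814 -0.0983  0.0198] yaw -5.98 tilt [ 0.002 -0.    -1.   ] w 0.0643 q [-0.23  0.76  1.34 -0.    1.04  1.45]
turn total [ 0.    -0.003  0.001] 1 rows of [ 0.    -0.003  0.001]  shift total [-0.007 -0.001  0.242] 1 rows of [-0.007 -0.001  0.242]
cut 1 [0.6465 0.0065] yaw -26.372193681907653 z 6.657406472440803e-08 f 2.088865811094585
cut 2 [0.9516 1.0236] yaw -471.84253458774214 z -0.7226506455339632 f 2.802788005195676
cut 1 [ 0.6802 -0.099 ] yaw -4.925997291118371 z 1.041550908648035e-09 f 0.20462863006037607
cut 2 [ 0.6839 -0.0997] yaw -5.307751359315655 z -0.004612337316970302 f 0.6254678028331055
cut 1 [ 0.6632 -0.1929] yaw -9.732337393517513 z 4.0263363065196206e-12 f 0.19794875821208102
cut 2 [ 0.662  -0.1934] yaw -9.80936100984114 z -0.0036071287027320043 f 0.6408395267517394
cut 1 [ 0.6087 -0.2808] yaw -7.287402274391057 z 5.917984885912276e-12 f 0.26509981087091833
cut 2 [ 0.6077 -0.281 ] yaw -9.303902618013202 z -0.004943897318648101 f 0.5003991630898315
```

Call:
{"fn": "servo_tool", "kwargs": {
  "moves": [
    [[0,0,0],[0,0,0.12],0.25],
    [[0,0,0],[0,0,0.12],0.25],
    [[0,0,0],[0,0,0],0.25],
    [[0,0,0],[0,0,0],0.25],
    [[0,0,0],[0,0,0],1],
    [[0,0,0],[0,0,0],1],
    [[0,0,0],[0,0,0],1],
    [[0,0,0],[0,0,0],1]
  ]
}}

```text
t: 16.75
eef_pos: [0.6808, -0.0982, -0.0291]
orientation: [0.999, -0.052, 0.0, 0.0]
force: [-2.5, 0.7, 6.5]
grip_width: 0.021
finger_force: 39.7
```

```bash
python3 plan.py .680 -.098 .15 -13.5 .45 .05 .15 -13.5 .4590 .0774 .15 -13.5 .4590 .0774 0 -13.5
```

```text
t 16.75 pos [ 0.6808 -0.0982 -0.0291] yaw -5.98 tilt [ 0.001 -0.    -1.   ] w 0.021 q [-0.23  0.82  1.36 -0.    0.96  1.45]
turn total [ 0.    -0.002  0.251] 1 rows of [ 0.    -0.002  0.251]  shift total [-0.004  0.    -0.895] 3 rows of [-0.001  0.    -0.298]
turn total [0. 0. 0.] 0 rows of [0. 0. 0.]  shift total [-1.291 -0.451 -0.   ] 5 rows of [-0.258 -0.09  -0.   ]
turn total [0. 0. 0.] 0 rows of [0. 0. 0.]  shift total [ 0.012 -0.144 -0.   ] 1 rows of [ 0.012 -0.144 -0.   ]
turn total [0. 0. 0.] 0 rows of [0. 0. 0.]  shift total [ 0.   -0.    0.75] 3 rows of [ 0.   -0.    0.25]
```

Call:
{"fn": "servo_tool", "kwargs": {
  "moves": [
    [[0,0,0],[0,0,-0.1],1],
    [[0,0,0],[0,0,-0.25],1],
    [[0,0,0],[0,0,-0.27],1],
    [[0,0,0],[0,0,-0.275],1],
    [[0,0,0.251],[0,0,0],1],
    [[0,0,0],[-0.258,-0.09,0],1],
    [[0,0,0],[-0.258,-0.09,0],1],
    [[0,0,0],[-0.258,-0.09,0],1],
    [[0,0,0],[-0.258,-0.09,0],1],
    [[0,0,0],[-0.259,-0.091,0],1],
    [[0,0,0],[0.012,-0.144,0],1],
    [[0,0,0],[0,0,0.25],1]
  ]
}}

```text
t: 18.25
eef_pos: [0.4628, 0.0791, 0.1021]
orientation: [0.993, -0.117, 0.005, -0.001]
force: [1.6, -0.2, -3.2]
grip_width: 0.021
finger_force: 39.6
```

Call:
{"fn": "servo_tool", "kwargs": {
  "moves": [
    [[0,0,0],[0,0,0.25],1],
    [[0,0,0],[0,0,0.2],1],
    [[0,0,0],[0,0,0],1],
    [[0,0,0],[0,0,0],1]
  ]
}}

```text
t: 18.75
eef_pos: [0.4604, 0.0775, 0.0107]
orientation: [0.993, -0.118, 0.001, -0.0]
force: [0.3, 0.0, -0.1]
grip_width: 0.0211
finger_force: 39.6
```

```bash
python3 plan.py .4590 .0774 -.0235 -13.5
```

```text
t 18.75 pos [0.4604 0.0775 0.0107] yaw -13.52 tilt [ 0.002  0.    -1.   ] w 0.0211 q [ 0.04  0.57  1.92 -0.    0.66  1.85]
turn total [-0.001 -0.003 -0.001] 1 rows of [-0.001 -0.003 -0.001]  shift total [-0.007  0.002  0.171] 1 rows of [-0.007  0.002  0.171]
```

Call:
{"fn": "servo_tool", "kwargs": {
  "moves": [
    [[0,0,0],[0,0,0.08],1],
    [[0,0,0],[0,0,0.06],1],
    [[0,0,0],[0,0,0.02],1],
    [[0,0,0],[0,0,0.008],1],
    [[0,0,0],[0,0,0],1],
    [[0,0,0],[0,0,0],1]
  ]
}}

```text
t: 19.5
eef_pos: [0.4596, 0.0774, -0.0243]
orientation: [0.993, -0.118, 0.0, -0.0]
force: [0.5, -0.1, -1.2]
grip_width: 0.0207
finger_force: 39.6
```

Call:
{"fn": "servo_tool", "kwargs": {
  "moves": [
    [[0,0,0],[0,0,0.006],1],
    [[0,0,0],[0,0,0],1],
    [[0,0,0],[0,0,0],1]
  ]
}}

```text
t: 19.88
eef_pos: [0.4597, 0.0774, -0.0251]
orientation: [0.993, -0.118, 0.0, -0.0]
force: [-2.8, -0.6, 16.9]
grip_width: 0.0209
finger_force: 41.6
```

Call:
{"fn": "servo_tool", "kwargs": {
  "moves": [
    [[0,0,0],[0,0,0],0.5],
    [[0,0,0],[0,0,0],0.5],
    [[0,0,0],[0,0,0],0.5],
    [[0,0,0],[0,0,-0.1],0.5],
    [[0,0,0],[0,0,-0.3],0.4],
    [[0,0,0],[0,0,-0.3],0.25],
    [[0,0,0],[0,0,-0.3],0.25],
    [[0,0,0],[0,0,0],0.25]
  ]
}}

```text
t: 20.88
eef_pos: [0.4619, 0.0776, 0.1783]
orientation: [0.993, -0.118, 0.004, -0.001]
force: [-0.0, -0.2, -1.3]
grip_width: 0.064
finger_force: 0.0
```

```bash
python3 plan.py .6625 -.193 .176 -9.5
python3 - <<'E'
from h import *
a=save("side","m")
f=lambda im,x0,y0,k:np.clip(cv2.resize(im[y0:y0+150,x0:x0+150],None,fx=k,fy=k,interpolation=cv2.INTER_CUBIC)*1.4,0,255).astype(np.uint8)[:,:,::-1]
cv2.imwrite("pics/m2.png",f(a,200,155,4))
E
```

```text
t 20.88 pos [0.4619 0.0776 0.1783] yaw -13.51 tilt [ 0.008  0.    -1.   ] w 0.064 q [0.04 0.29 1.74 0.   1.1  1.85]
turn total [-0.004 -0.014 -0.134] 1 rows of [-0.004 -0.014 -0.134]  shift total [1.213 1.169 0.011] 6 rows of [0.202 0.195 0.002]
```

View pics/m2.png

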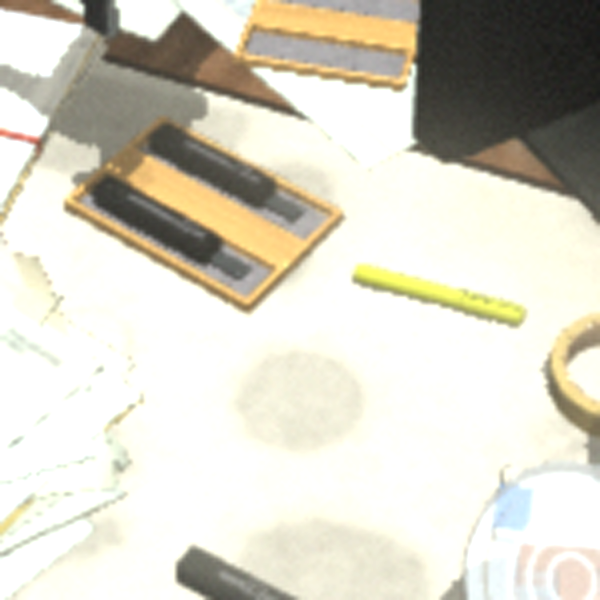

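Both open cutters lie in their lanes: A's blade ends at (275,208) px and B's at (262,222), both inside the rims. Now cutter C.

Call:
{"fn": "servo_tool", "kwargs": {
  "moves": [
    [[0,0,-0.134],[0,0,0],0.25],
    [[0,0,0],[0.203,0.195,0],0.25],
    [[0,0,0],[0.203,0.195,0],0.25],
    [[0,0,0],[0.203,0.195,0],0.25],
    [[0,0,0],[0.203,0.195,0],0.25],
    [[0,0,0],[0.203,0.195,0],0.25],
    [[0,0,0],[0.203,0.195,0],0.25],
    [[0,0,0],[0,0,0.3],0.25],
    [[0,0,0],[0,0,0.3],0.25],
    [[0,0,0],[0,0,0.2],0.25],
    [[0,0,0],[0,0,0],0.25],
    [[0,0,0],[0,0,0],0.25]
  ]
}}

```text
t: 22.42
eef_pos: [0.6617, -0.1938, 0.0151]
orientation: [0.997, -0.083, 0.0, 0.0]
force: [1.1, 0.0, 0.4]
grip_width: 0.0642
finger_force: 0.0
```

```bash
python3 plan.py .6625 -.193 -.029 -9.5
```

```text
t 22.43 pos [ 0.6617 -0.1938  0.0151] yaw -9.5 tilt [ 0.001 -0.    -1.   ] w 0.0642 q [-0.37  0.77  1.33 -0.    1.04  1.37]
turn total [ 0.    -0.001  0.   ] 1 rows of [ 0.    -0.001  0.   ]  shift total [ 0.004 -0.004  0.221] 1 rows of [ 0.004 -0.004  0.221]
```

Call:
{"fn": "servo_tool", "kwargs": {
  "moves": [
    [[0,0,0],[0.004,-0.003,0.11],0.25],
    [[0,0,0],[0,0,0.11],0.25],
    [[0,0,0],[0,0,0],0.25],
    [[0,0,0],[0,0,0],0.25],
    [[0,0,0],[0,0,0],1],
    [[0,0,0],[0,0,0],1],
    [[0,0,0],[0,0,0],1],
    [[0,0,0],[0,0,0],1],
    [[0,0,0],[0,0,-0.1],1],
    [[0,0,0],[0,0,-0.25],1],
    [[0,0,0],[0,0,-0.27],1],
    [[0,0,0],[0,0,-0.28],1]
  ]
}}

```text
t: 23.92
eef_pos: [0.6618, -0.193, 0.1533]
orientation: [0.997, -0.083, 0.0, 0.0]
force: [1.0, -0.7, -1.5]
grip_width: 0.0212
finger_force: 39.5
```

```bash
python3 plan.py .6625 -.193 .15 9 .46 .05 .15 9 .4885 .3736 .15 9 .4885 .3736 0 9
```

```text
t 23.93 pos [ 0.6618 -0.193   0.1533] yaw -9.5 tilt [ 0. -0. -1.] w 0.0212 q [-0.37  0.62  1.22  0.    1.3   1.37]
turn total [ 0.    -0.001 -0.617] 2 rows of [ 0.    -0.    -0.308]  shift total [0.004 0.001 0.016] 1 rows of [0.004 0.001 0.016]
turn total [0. 0. 0.] 0 rows of [0. 0. 0.]  shift total [-0.81  -1.358 -0.   ] 6 rows of [-0.135 -0.226 -0.   ]
turn total [0. 0. 0.] 0 rows of [0. 0. 0.]  shift total [ 0.394 -1.576 -0.   ] 6 rows of [ 0.066 -0.263 -0.   ]
turn total [0. 0. 0.] 0 rows of [0. 0. 0.]  shift total [ 0.   -0.    0.75] 3 rows of [ 0.   -0.    0.25]
```

Call:
{"fn": "servo_tool", "kwargs": {
  "moves": [
    [[0,0,-0.205],[0,0,0],1],
    [[0,0,-0.206],[0,0,0],1],
    [[0,0,-0.206],[0,0,0],1],
    [[0,0,0],[-0.135,-0.226,0],1],
    [[0,0,0],[-0.135,-0.226,0],1],
    [[0,0,0],[-0.135,-0.226,0],1],
    [[0,0,0],[-0.135,-0.226,0],1],
    [[0,0,0],[-0.135,-0.226,0],1],
    [[0,0,0],[-0.135,-0.226,0],1],
    [[0,0,0],[0,0,0],1]
  ]
}}

```text
t: 25.18
eef_pos: [0.4571, 0.0514, 0.1514]
orientation: [0.997, 0.08, -0.0, -0.0]
force: [-0.1, -1.5, -1.0]
grip_width: 0.0209
finger_force: 39.6
```

Call:
{"fn": "servo_tool", "kwargs": {
  "moves": [
    [[0,0,0],[0.066,-0.263,0],1],
    [[0,0,0],[0.066,-0.263,0],1],
    [[0,0,0],[0.066,-0.263,0],1],
    [[0,0,0],[0.066,-0.263,0],1],
    [[0,0,0],[0.066,-0.263,0],1],
    [[0,0,0],[0.066,-0.263,0],1],
    [[0,0,0],[0,0,0],1],
    [[0,0,0],[0,0,0.25],1],
    [[0,0,0],[0,0,0.25],1],
    [[0,0,0],[0,0,0.24],1],
    [[0,0,0],[0,0,0],1],
    [[0,0,0],[0,0,0],1]
  ]
}}

```text
t: 26.68
eef_pos: [0.4896, 0.3736, 0.0043]
orientation: [0.997, 0.078, 0.001, -0.0]
force: [0.6, 0.8, -0.7]
grip_width: 0.0207
finger_force: 39.7
```

```bash
python3 plan.py .4885 .3736 -.0235 9
```

```text
t 26.68 pos [0.4896 0.3736 0.0043] yaw 8.98 tilt [ 0.002  0.001 -1.   ] w 0.0207 q [ 0.55  0.71  1.54 -0.    0.89  1.97]
turn total [-0.001 -0.004 -0.001] 1 rows of [-0.001 -0.004 -0.001]  shift total [-0.006 -0.001  0.139] 1 rows of [-0.006 -0.001  0.139]
```

Call:
{"fn": "servo_tool", "kwargs": {
  "moves": [
    [[0,0,0],[0,0,0.06],1],
    [[0,0,0],[0,0,0.05],1],
    [[0,0,0],[0,0,0.02],1],
    [[0,0,0],[0,0,0.008],1],
    [[0,0,0],[0,0,0],1],
    [[0,0,0],[0,0,0],1]
  ]
}}

```text
t: 27.42
eef_pos: [0.4881, 0.3733, -0.0249]
orientation: [0.997, 0.079, -0.0, 0.0]
force: [-3.6, -2.4, 6.7]
grip_width: 0.0212
finger_force: 40.7
```

Call:
{"fn": "servo_tool", "kwargs": {
  "moves": [
    [[0,0,0],[0,0,0.005],1],
    [[0,0,0],[0,0,0],1],
    [[0,0,0],[0,0,0],1]
  ]
}}

```text
t: 27.8
eef_pos: [0.4881, 0.3734, -0.0249]
orientation: [0.997, 0.079, 0.0, 0.0]
force: [-6.8, -4.6, 25.2]
grip_width: 0.0203
finger_force: 42.7
```

Call:
{"fn": "servo_tool", "kwargs": {
  "moves": [
    [[0,0,0],[0,0,-0.004],0.5],
    [[0,0,0],[0,0,0],0.5],
    [[0,0,0],[0,0,0],0.5],
    [[0,0,0],[0,0,-0.1],0.5],
    [[0,0,0],[0,0,-0.3],0.4],
    [[0,0,0],[0,0,-0.3],0.25],
    [[0,0,0],[0,0,-0.3],0.25],
    [[0,0,0],[0,0,0],0.25],
    [[0,0,0],[0,0,0],0.25]
  ]
}}

```text
t: 28.92
eef_pos: [0.488, 0.3733, 0.1741]
orientation: [0.997, 0.079, -0.0, 0.0]
force: [0.3, -0.2, -0.6]
grip_width: 0.0643
finger_force: 0.0
```

```bash
python3 plan.py .46 .05 .176 9 .6085 -.281 .176 -8 .6085 -.281 0 -8
python3 - <<'E'
from h import *
a=save("side","n");b=save("top","nt")
f=lambda im,x0,y0,k:np.clip(cv2.resize(im[y0:y0+100,x0:x0+100],None,fx=k,fy=k,interpolation=cv2.INTER_CUBIC)*1.6,0,255).astype(np.uint8)[:,:,::-1]
cv2.imwrite("pics/n2.png",np.hstack([f(a,230,120,4),f(b,120,200,4)]))
E
```

```text
t 28.93 pos [0.488  0.3733 0.1741] yaw 9.01 tilt [-0. -0. -1.] w 0.0643 q [ 0.56  0.5   1.4  -0.    1.25  1.97]
turn total [0.    0.001 0.   ] 1 rows of [0.    0.001 0.   ]  shift total [-0.391  1.575 -0.01 ] 6 rows of [-0.065  0.262 -0.002]
turn total [ 0.    -0.     0.567] 2 rows of [ 0.    -0.     0.283]  shift total [0.966 1.536 0.   ] 7 rows of [0.138 0.219 0.   ]
turn total [0. 0. 0.] 0 rows of [0. 0. 0.]  shift total [-0.   -0.    0.88] 3 rows of [-0.    -0.     0.293]
```

View pics/n2.png

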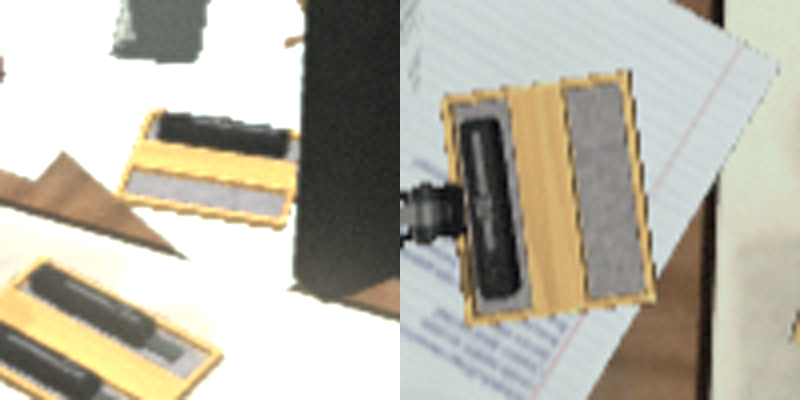

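Cutter C lies flat and centred in the left lane of the short tray, seen from the top at (149..128, 230..275) px. Now cutter D.

Call:
{"fn": "servo_tool", "kwargs": {
  "moves": [
    [[0,0,0],[-0.065,0.262,0],0.25],
    [[0,0,0],[-0.065,0.262,0],0.25],
    [[0,0,0],[-0.065,0.262,0],0.25],
    [[0,0,0],[-0.065,0.262,0],0.25],
    [[0,0,0],[-0.065,0.262,0],0.25],
    [[0,0,0],[-0.065,0.262,0],0.25],
    [[0,0,0.283],[0,0,0],0.25],
    [[0,0,0.284],[0,0,0],0.25],
    [[0,0,0],[0,0,0],0.25]
  ]
}}

```text
t: 30.15
eef_pos: [0.4599, 0.0506, 0.1735]
orientation: [0.998, -0.07, -0.001, 0.0]
force: [0.4, -0.8, -0.0]
grip_width: 0.0641
finger_force: 0.0
```

Call:
{"fn": "servo_tool", "kwargs": {
  "moves": [
    [[0,0,0],[0.138,0.219,0],0.25],
    [[0,0,0],[0.138,0.219,0],0.25],
    [[0,0,0],[0.138,0.219,0],0.25],
    [[0,0,0],[0.138,0.219,0],0.25],
    [[0,0,0],[0.138,0.219,0],0.25],
    [[0,0,0],[0.138,0.219,0],0.25],
    [[0,0,0],[0.138,0.22,0],0.25],
    [[0,0,0],[0,0,0],0.25],
    [[0,0,0],[0,0,0.29],0.25],
    [[0,0,0],[0,0,0.25],0.25],
    [[0,0,0],[0,0,0],0.25],
    [[0,0,0],[0,0,0],0.25]
  ]
}}

```text
t: 31.65
eef_pos: [0.61, -0.2799, 0.0681]
orientation: [0.998, -0.069, 0.001, 0.0]
force: [-0.4, -0.6, 0.7]
grip_width: 0.0643
finger_force: 0.0
```

```bash
python3 plan.py .6085 -.281 -.029 -8
```

```text
t 31.65 pos [ 0.61   -0.2799  0.0681] yaw -7.89 tilt [ 0.001 -0.001 -1.   ] w 0.0643 q [-0.52  0.68  1.35  0.    1.1   1.19]
turn total [ 0.001 -0.003  0.004] 1 rows of [ 0.001 -0.003  0.004]  shift total [-0.007  0.007  0.486] 2 rows of [-0.003  0.003  0.243]
```

Call:
{"fn": "servo_tool", "kwargs": {
  "moves": [
    [[0,0,0],[-0.002,0.004,0.2],0.25],
    [[0,0,0],[0,0,0.2],0.25],
    [[0,0,0],[0,0,0.083],0.25],
    [[0,0,0],[0,0,0],0.25],
    [[0,0,0],[0,0,0],0.25]
  ]
}}

```text
t: 32.28
eef_pos: [0.6099, -0.2813, -0.0281]
orientation: [0.998, -0.07, 0.001, 0.001]
force: [-0.4, 0.7, 0.7]
grip_width: 0.0639
finger_force: 0.0
```

Call:
{"fn": "servo_tool", "kwargs": {
  "moves": [
    [[0,0,0],[0,0,0],1],
    [[0,0,0],[0,0,0],1],
    [[0,0,0],[0,0,0],1],
    [[0,0,0],[0,0,0],1],
    [[0,0,0],[0,0,-0.1],1],
    [[0,0,0],[0,0,-0.25],1],
    [[0,0,0],[0,0,-0.27],1],
    [[0,0,0],[0,0,-0.28],1],
    [[0,0,0],[0,0,0],1]
  ]
}}

```text
t: 33.4
eef_pos: [0.6111, -0.282, 0.1562]
orientation: [0.998, -0.07, 0.004, 0.002]
force: [0.0, 0.4, -0.4]
grip_width: 0.0209
finger_force: 39.6
```

```bash
python3 plan.py .6085 -.281 .151 9 .46 .05 .15 9 .4995 .3044 .15 9 .4995 .3044 0 9
```

```text
t 33.4 pos [ 0.6111 -0.282   0.1562] yaw -7.99 tilt [ 0.008 -0.005 -1.   ] w 0.0209 q [-0.52  0.59  1.27  0.    1.27  1.19]
turn total [ 0.009 -0.015 -0.566] 2 rows of [ 0.004 -0.008 -0.283]  shift total [-0.012 -0.007  0.026] 1 rows of [-0.012 -0.007  0.026]
turn total [0. 0. 0.] 0 rows of [0. 0. 0.]  shift total [-0.474 -1.751  0.005] 7 rows of [-0.068 -0.25   0.001]
turn total [0. 0. 0.] 0 rows of [0. 0. 0.]  shift total [ 0.394 -1.225 -0.   ] 5 rows of [ 0.079 -0.245 -0.   ]
turn total [0. 0. 0.] 0 rows of [0. 0. 0.]  shift total [ 0.   -0.    0.75] 3 rows of [ 0.   -0.    0.25]
```

Call:
{"fn": "servo_tool", "kwargs": {
  "moves": [
    [[0,0,-0.283],[0,0,0],1],
    [[0,0,-0.283],[0,0,0],1],
    [[0,0,0],[-0.068,-0.25,0],1],
    [[0,0,0],[-0.068,-0.25,0],1],
    [[0,0,0],[-0.068,-0.25,0],1],
    [[0,0,0],[-0.068,-0.25,0],1],
    [[0,0,0],[-0.068,-0.25,0],1],
    [[0,0,0],[-0.068,-0.25,0],1],
    [[0,0,0],[-0.068,-0.25,0],1],
    [[0,0,0],[0,0,0],1],
    [[0,0,0],[0,0,0],1]
  ]
}}

```text
t: 34.78
eef_pos: [0.4601, 0.0501, 0.1501]
orientation: [0.997, 0.079, 0.0, 0.0]
force: [-0.3, -0.1, -1.2]
grip_width: 0.0214
finger_force: 39.7
```

Call:
{"fn": "servo_tool", "kwargs": {
  "moves": [
    [[0,0,0],[0.079,-0.245,0],1],
    [[0,0,0],[0.079,-0.245,0],1],
    [[0,0,0],[0.079,-0.245,0],1],
    [[0,0,0],[0.079,-0.245,0],1],
    [[0,0,0],[0.079,-0.245,0],1],
    [[0,0,0],[0,0,0],1],
    [[0,0,0],[0,0,0.25],1],
    [[0,0,0],[0,0,0.25],1],
    [[0,0,0],[0,0,0.24],1],
    [[0,0,0],[0,0,0],1],
    [[0,0,0],[0,0,0],1],
    [[0,0,0],[0,0,0],1]
  ]
}}

```text
t: 36.28
eef_pos: [0.5012, 0.3048, 0.004]
orientation: [0.997, 0.078, 0.002, -0.001]
force: [0.0, 0.5, -0.1]
grip_width: 0.0209
finger_force: 39.8
```

```bash
python3 plan.py .4995 .3044 -.0235 9
```

```text
t 36.27 pos [0.5012 0.3048 0.004 ] yaw 8.96 tilt [ 0.003  0.001 -1.   ] w 0.0209 q [ 0.44  0.68  1.62 -0.    0.84  1.86]
turn total [-0.002 -0.006 -0.001] 1 rows of [-0.002 -0.006 -0.001]  shift total [-0.009  0.     0.137] 1 rows of [-0.009  0.     0.137]
```

Call:
{"fn": "servo_tool", "kwargs": {
  "moves": [
    [[0,0,0],[0,0,0.06],1],
    [[0,0,0],[0,0,0.05],1],
    [[0,0,0],[0,0,0.02],1],
    [[0,0,0],[0,0,0.006],1],
    [[0,0,0],[0,0,0],1],
    [[0,0,0],[0,0,0],1],
    [[0,0,0],[0,0,0],1]
  ]
}}

```text
t: 37.15
eef_pos: [0.4994, 0.3044, -0.0253]
orientation: [0.997, 0.078, -0.0, 0.0]
force: [-3.2, -1.0, 5.4]
grip_width: 0.0208
finger_force: 40.4
```

Contact is at the floor height. I'm releasing and lifting clear.

Call:
{"fn": "servo_tool", "kwargs": {
  "moves": [
    [[0,0,0],[0,0,0],0.5],
    [[0,0,0],[0,0,0],0.5],
    [[0,0,0],[0,0,0],0.5],
    [[0,0,0],[0,0,-0.1],0.5],
    [[0,0,0],[0,0,-0.3],0.4],
    [[0,0,0],[0,0,-0.3],0.25],
    [[0,0,0],[0,0,-0.3],0.25],
    [[0,0,0],[-0.1,0.25,0],0.25],
    [[0,0,0],[-0.1,0.25,0],0.25],
    [[0,0,0],[-0.1,0.25,0],0.25],
    [[0,0,0],[-0.1,0.25,0],0.25],
    [[0,0,0],[0,0,0],0.25]
  ]
}}

```text
t: 38.65
eef_pos: [0.4511, 0.0917, 0.1748]
orientation: [0.997, 0.077, -0.0, 0.0]
force: [0.4, -0.7, -0.3]
grip_width: 0.064
finger_force: 0.0
```

Run:
```python
from h import *
b=save("top","ot"); a=save("side","o")
f=lambda im,x0,y0,w,h,k:np.clip(cv2.resize(im[y0:y0+h,x0:x0+w],None,fx=k,fy=k,interpolation=cv2.INTER_CUBIC)*1.4,0,255).astype(np.uint8)[:,:,::-1]
cv2.imwrite("pics/o2.png",np.hstack([f(a,215,140,110,110,3.5),f(b,120,205,110,110,3.5)]))
T=dict(short=((.494,.339),9.0),long=((.4827,.1077),-13.5))
for n in("top","side"):
  for r in spotter.regions_of(n,"cutter_a"):
    if r["p"]<.3: continue
    c=cv2.boxPoints(cv2.minAreaRect(cv2.findNonZero(r["region"].astype(np.uint8)))); w=np.array([atz(n,u,.024)[:2] for u in c]); e=[w[1]-w[0],w[2]-w[1]]; l=max(e,key=np.linalg.norm); q=w.mean(0)
    k=min(T,key=lambda k:np.linalg.norm(q-T[k][0])); a=np.radians(T[k][1]); d=q-T[k][0]
    print(n,round(r["p"],2),k,"local mid",(np.array([[np.cos(a),np.sin(a)],[-np.sin(a),np.cos(a)]])@d).round(4),"len",np.linalg.norm(l).round(3),"dang",round((np.degrees(np.arctan2(l[1],l[0]))-T[k][1]+90)%180-90,1))
```

```text
top 0.77 long local mid [ 0.0344 -0.035 ] len 0.066 dang 1.0
top 0.64 short local mid [-0.0012 -0.0369] len 0.107 dang -0.3
top 0.61 short local mid [-0.0003  0.0335] len 0.108 dang 0.9
top 0.54 long local mid [0.0214 0.0356] len 0.085 dang 1.2
side 0.91 long local mid [ 0.0058 -0.0433] len 0.146 dang 1.4
side 0.7 short local mid [0.005  0.0214] len 0.104 dang 1.3
side 0.67 short local mid [ 0.0019 -0.0484] len 0.114 dang -3.0
side 0.6 long local mid [0.0037 0.0252] len 0.148 dang -3.0
```

View pics/o2.png

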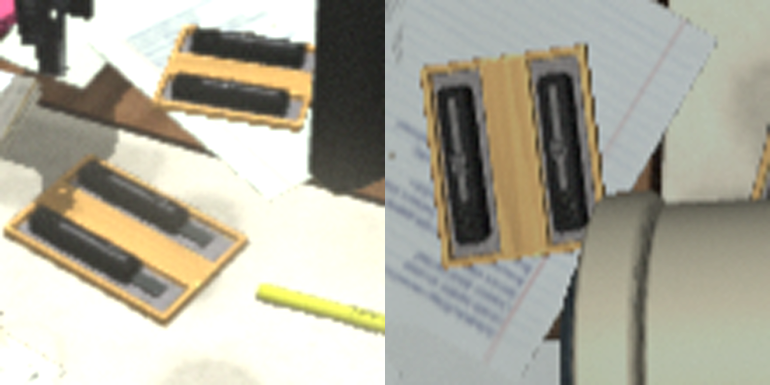

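All four lie flat and centred: the closed ones in the short tray (top px about (131,252) and (160,249)), the open ones in the long tray. The arm is clear.

```bash
python3 -c "from h import *; print(close_job())"
```

```text
the job is handed in; nothing more can be done
None
```

I put all four cutters away, the two open ones in the long tray first and then the two closed ones in the short tray. In the last pictures each lay flat in its own lane, and I handed the job in at about 39 s of the 109 s (no verdict was returned).

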